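Clamp a memo block in the gluing press

ROBOT

A 7-joint arm with a two-finger parallel gripper is mounted at the origin on a cart in front of the work surface, level with it; the furniture and walls round the work are solid. World frame = base frame: x ahead of the robot, y to its left, z up, the work surface at z = 0. Lengths are in m, angles in rad, forces in N, time in s.
With the tool pointing down it reaches from about 0.425 to 0.925 m from the base axis. Payload 6.8 kg.
Tool frame: the origin (TCP) lies at the very end of the fingers, on their centre line; the grasp point (between the pads) lies arm.hold_point_z behind it (arm.hold_point_z is the distance from the TCP to the grasp point, in m); z points along the fingers, y is the direction in which the jaws open and shut (so a half turn about z gives the same grasp; the last joint's range is limited). The gripper opens to 85 mm and grips with 20 to 120 N. Pads are 22 mm wide; open, the fingers measure 114 mm over their backs; the gripper's body (76 mm by 85 mm) begins 54 mm behind the grasp point. The pads swing forward as they close: fully open they stand 13 mm farther back than shut.
Start: joints at [-1.425, 0.477, 0.022, 1.555, -0.011, 1.109, -0.083], TCP at [0.169, 0.653, 0.231] pointing down, gripper open.
Joint ranges: [-2.96, 2.96], [-0.34, 2.1], [-1.41, 1.46], [0.24, 2.44], [-1.37, 4.51], [0.17, 1.92], [-2.96, 2.96]. Speed limits (rad/s): [2.39, 2.39, 3.14, 3.14, 3.14, 3.14, 3.14].

INTERFACE

Orientations are given as a unit quaternion [x, y, z, w].
In Python, from plant import monitor, viewer, order, arm gives the robot as it stands.
- The arm moves only by the tool play_rows, never from a script. Its argument "targets" is a list of rows, each a list of 6 numbers: the shift along the tool's x, y, z in m, then the turn, a rotation vector about the tool's x, y, z in rad. In form: [[x, y, z, ax, ay, az], ...]. A call has exactly 5 rows; each row shifts and turns the commanded pose from where the row before left it, along the tool's axes as they then stand; what a row does not reach is not made up. A row lasts 1/10 s, in which the tool goes at most 50 mm and 8.59 degrees, less where a joint would pass 70% of its speed; a pose out of reach is approached as far as the arm can. A call with a gripper value outside its range is refused whole. "grip" is the opening, from -1 (shut) to 1 (fully open), set as the call begins (left out, the last holds). The fingers move at their own pace and stop on an object; "force" is the grip in N (left out, the last holds). Time passes only in rows, so rows that do not move let the fingers close, or fill a call up. It gives the time, the measured TCP pose, the force and the opening at its end, in the units of the state.
- monitor.sense(): the state, without advancing time (a new reading comes with each control period).
- viewer.camera(name): name is "side" or "top" or "wrist"; returns a dict with "color" (480x640x3 uint8, blue, green, red), "intrinsics" (3x3 intrinsics, pixels), "origin" and "rotation" of the camera in the world. Camera axes: x right, y down, z forward; pixel columns grow to the right and rows downward; lengths in m; the calibration is good to about 2 mm. A picture is of the moment at which its call begins. There is no depth.
- order.sign_off(): hands the job in, once; it reports no verdict.
The state is a dict: "time_s": time; "joint_positions": joint angles; "dq": joint speeds; "joint_torque": joint torques, N m; "ee_pos": TCP position; "tcp_rot": TCP orientation; "contact_force": force on the tool from outside, world axes, zero at the start; "moment": the same for the moment, N m; "width": opening from 0.0 (shut) to 1.0 (fully open).
Only numpy, scipy, OpenCV 4.12 (cv2) and the standard library are available. Lean on these libraries where they do the work, as an engineer would, in place of code of your own. Each camera call takes 0.05 s, during which the arm holds its last target.

TASK

The memo block in the small screw press has slid forward: push it gently back along its guides until it is fully home against the back stop. Then turn the press's knob clockwise (seen from above) until you feel the foot bite on the block and the turning resistance rise sharply, add about an eighth of a turn (45 degrees) more, and let go, leaving the block home and clamped. Do not over-tighten, and leave the things standing around the press where they are.

Things in the scene. Friction and masses are not known exactly. Their poses are not given: they have to be found in the camera images.
- press: Fixed screw press: pale wooden base board 170 x 124 mm, 15 mm thick, x from -105 to +65 mm. Origin: on the desk, under the centre of the memo block's home place. Its x axis points along the guides from the open front to the back stop, z up. Side guides rise 27 mm over the desk, inner faces at y = +-36.5 mm, x -95 to +55 mm; the block has 1.5 mm play at each side.
- stop_face (a point): Middle of the face of the press's back stop, at press x = +55 mm, 28 mm above the desk; the stop reaches 41 mm above the desk. The block's rear face rests on it when home.
- bridge_top (a point): Middle of the top of the steel bridge across the press, on the screw's vertical axis: press x = +20 mm, y = 0, 93 mm above the desk. The bridge is 26 mm wide along x, 124 mm long along y, its underside 75 mm above the desk; nuts at its ends reach 99 mm.
- memo_block: Loose rigid block of white memo sheets, 110 mm (x) x 70 mm (y), about 26 mm thick (not exactly known), about 0.18 kg, on the press board between the guides. Origin: centre of its underside; axes along the press's. It starts 20 to 45 mm short of home, towards press -x. Home: origin at press x = 0. The flat front face is 55 mm before its origin.
- knob: Black square knob above the bridge, rounded edges. Origin: on the screw axis, at the knob's centre, 127 to 130 mm above the desk at the start. 32 mm square in its x and y, 26 mm high (40 mm over the rounded corners); hub below it 22 mm across, down to 21 mm under the origin. Its x axis starts along the press's or up to 80 degrees clockwise of it. Clockwise from above tightens. It stays where it is left.
- foot: Rubber-faced pressing foot on the screw, under the bridge, 56 mm across, origin centre of its underside. Knob and foot sink 2.0 mm per radian. About 0.06 N m turns the knob until the foot bites, 1.2 to 2.6 rad from the start; then the torque climbs roughly 0.3 to 0.45 N m per radian and the clamping force about 21 N per radian (the foot is sprung).
- tape_1: Roll of brown packing tape lying flat near the press, about 94 mm across and 48 mm high; leave it alone. Origin: centre of its underside.
- vial_1: Small medicine vial standing near the press, 23 mm in diameter, 49 mm high; leave it alone. Origin: centre of its underside.
- vial_2: Second small vial standing near the press, 23 mm in diameter, 49 mm high; leave it alone. Origin: centre of its underside.
- plaster_roll_1: Roll of fixing plaster lying near the press, 52 mm across, 25 mm high; leave it alone. Origin: centre of its underside.
There are look-alikes about, which are no part of the job. Leave any orange or turquoise look-alike of the memo_block alone.

How it is judged:
On the way, in this order (a step that is already met when the one before it is completed fails the run):
1. the memo block is pushed home against the back stop, the foot still clear of it (x of memo_block in the frame of press above -0.003 m and contact force between foot and memo_block below 0.5 N), for 0.2 s.
2. the foot bites on the block (over 2 N) with the block home (x of memo_block in the frame of press above -0.004 m and contact force between foot and memo_block above 2 N), for 0.1 s.
At the end, for the whole second after the job is handed in: The memo block lies flat and at rest, home within 4 mm of the back stop and straight within 4 degrees, and the foot clamps it with 8 to 27 N (about 22 to 72 degrees of turn after the bite, 45 being wanted); the knob is still and released (x of memo_block in the frame of press above -0.004 m and angle between the x axis of memo_block and the x axis of press, either way round below 0.07 rad and angle between memo_block's own z axis and vertical below 0.05 rad and contact force between foot and memo_block between 8 and 27 N and linear speed of memo_block below 0.01 m/s and angular speed of knob below 0.05 rad/s); the robot touches nothing.
It fails at once if over-tightened: the foot pressed the block with more than 31 N (contact force between foot and memo_block above 31 N).
It fails at once if the block was rammed or pressed by the gripper with more than 30 N (contact force between the fingers and memo_block above 30 N).
It fails at once if a bystander was moved more than 20 mm or tipped (distance of any of tape_1, vial_1, vial_2, plaster_roll_1 from where it was at the start of the episode above 0.02 m or angle between any of vial_1, vial_2's own z axis and vertical above 0.5 rad).
It also fails if it takes over 72 s, if anything falls off the work surface, if the arm or the gripper's body presses on something with over 40 N, if the wrist force passes 120 N, or if a joint passes its speed limit or range.

## Working session

There is one attempt and no reset: what is moved stays moved. The work goes in short steps, Python scripts to look and compute and a tool call to move; the robot and the scene stay as the last step left them, time stands still between calls to the robot, and variables do not carry over. Pictures are saved under pics/ and viewed, and the job is handed in when it is done.

Besides the shell and the picture viewer there is one more tool, called after ">>>" as name([rows], argument=value, ...), one row to a line, values as JSON. play_rows: Moves the arm, as the interface text tells. Its arguments: {"type":"object","properties":{"targets":{"type":"array"},"grip":{"type":"number"},"force":{"type":"number"}},"required":["targets"]}

```bash
ls; mkdir -p pics; python3 - <<'E'
from plant import monitor, viewer, order, arm
import cv2, numpy as np
print(monitor.sense()); print([a for a in dir(arm) if a[0]!='_'], arm.hold_point_z)
for n in ["side","top","wrist"]:
    c=viewer.camera(n); cv2.imwrite(f"pics/{n}0.png",c["color"]); print(n,c["intrinsics"],c["origin"],c["rotation"])
    np.savez(f"{n}0.npz",**c)
E
```

```text
pics
{'time_s': 0.0, 'joint_positions': array([-1.42508426,  0.47780487,  0.02235677,  1.55648572, -0.0114963 ,
        1.10930571, -0.0831016 ]), 'dq': array([-0.00068757,  0.00020695,  0.00200593, -0.00095204,  0.001279  ,
       -0.00075283, -0.00056725]), 'joint_torque': array([-2.08545298e-04, -5.96436203e+01,  1.60744753e+00, -2.81197643e+01,
        1.23624664e-02,  9.05409863e-03, -2.65867413e-06]), 'ee_pos': array([0.16936346, 0.65277413, 0.2303084 ]), 'tcp_rot': array([ 1.26562556e-01,  9.91958185e-01, -9.36604685e-04, -4.32260805e-05]), 'contact_force': array([ 0.40890408,  0.66942532, -0.27551455]), 'moment': array([-0.01155829, -0.01831433, -0.00393843]), 'width': 1.0004293399807989}
['PlanningError', 'hold_point_z'] 0.0187
side [[514.9236061    0.         319.37987204]
 [  0.         514.9236061  237.74373659]
 [  0.           0.           1.        ]] [ 0.11419632 -0.74992286  0.47277188] [ 0.79564348 -0.22776026  0.137785   -0.54414337]
top [[598.5134707    0.         320.37120189]
 [  0.         598.5134707  231.51296522]
 [  0.           0.           1.        ]] [0.44448837 0.02829155 1.50521261] [ 0.71175343 -0.70126016  0.03023107 -0.02696913]
wrist [[374.32248771   0.         318.40431621]
 [  0.         374.32248771 242.88785289]
 [  0.           0.           1.        ]] [0.09024935 0.67313001 0.37291628] [0.78052733 0.60421946 0.09752978 0.12721588]
```

View pics/side0.png

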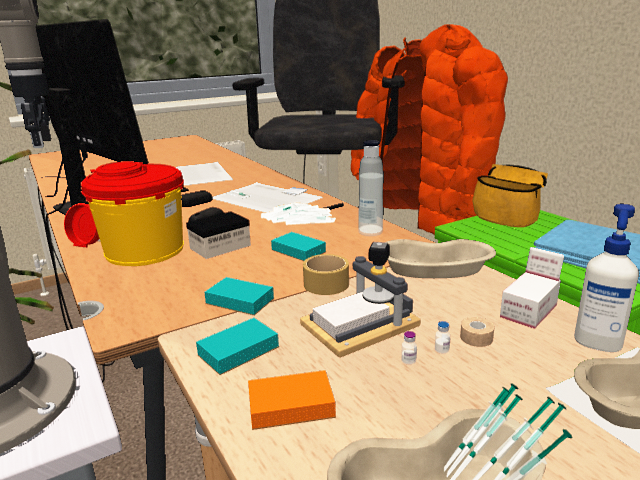

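View pics/top0.png

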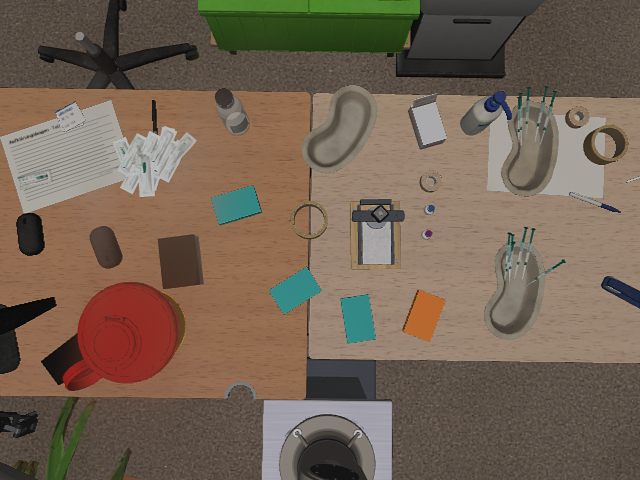

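View pics/wrist0.png

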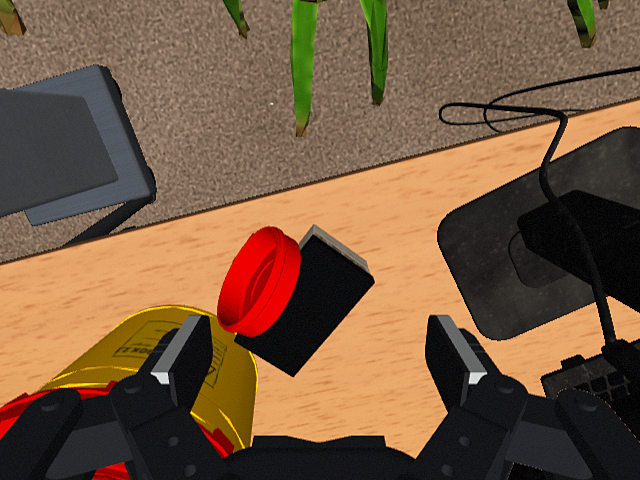

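The top view shows the press at about (376,232), front towards the robot, knob near (380,213), tape at (309,220), vials at (430,209) and (428,234), and the plaster roll at (431,181). I'll zoom in and measure.

```bash
cat > h.py <<'E'
import numpy as np, cv2
from scipy.spatial.transform import Rotation as R
def ray(c,u,v):
    d=np.linalg.solve(c["intrinsics"],[u,v,1.]); q=c["rotation"]
    r=R.from_quat(q).as_matrix() if np.shape(q)==(4,) else np.asarray(q)
    return np.asarray(c["origin"]),r@d
def onz(c,u,v,z):
    o,d=ray(c,u,v); return o+d*(z-o[2])/d[2]
def proj(c,p):
    r=R.from_quat(c["rotation"]).as_matrix(); q=c["intrinsics"]@(r.T@(np.asarray(p)-c["origin"])); return q[:2]/q[2]
E
python3 - <<'E'
import numpy as np,cv2
t=np.load("top0.npz")["color"];s=np.load("side0.npz")["color"]
cv2.imwrite("pics/topz.png",cv2.resize(t[190:280,340:450],None,fx=6,fy=6,interpolation=cv2.INTER_CUBIC))
cv2.imwrite("pics/sidez.png",cv2.resize(s[230:380,290:500],None,fx=3.8,fy=3.8,interpolation=cv2.INTER_CUBIC))
E
```

```text
(no output)
```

View pics/topz.png

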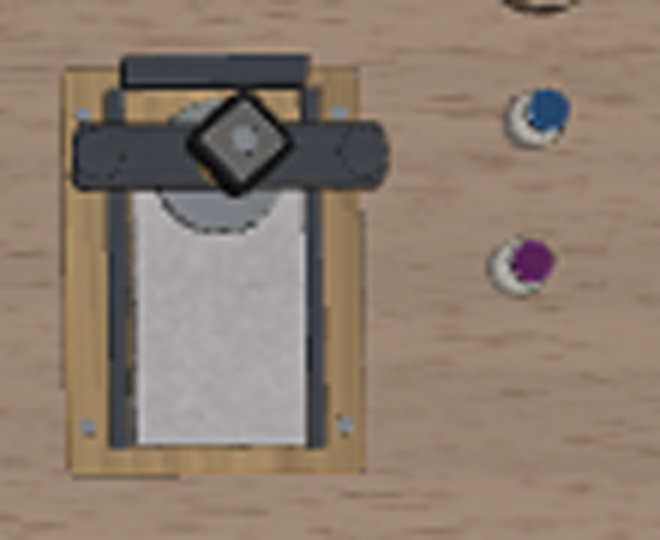

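View pics/sidez.png

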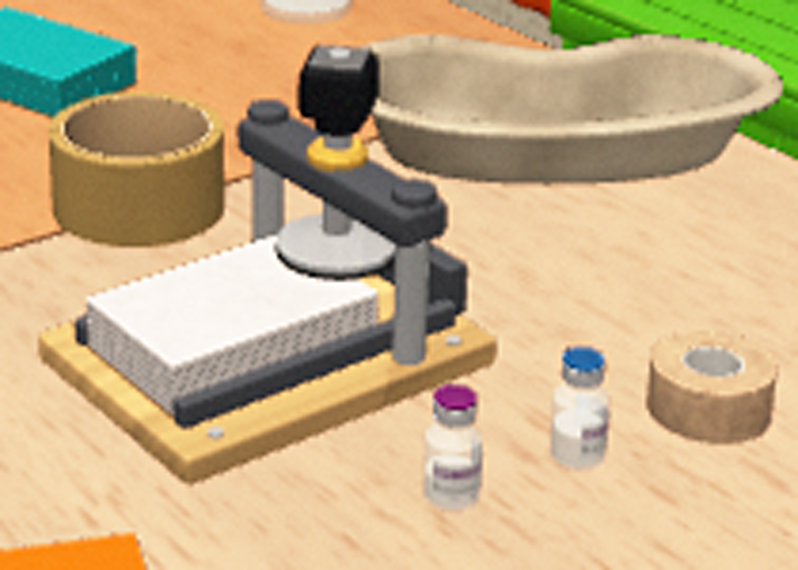

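```bash
python3 - <<'E'
from h import *
c=dict(np.load("top0.npz"))
px=lambda a:(340+(a[0]+.5)/6-.5,190+(a[1]+.5)/6-.5)
P=lambda a,z:onz(c,*px(a),z)[:2]
B=[P(a,.015) for a in [(65,67),(357,67),(365,472),(70,475)]]
for b in B: print(b)
ax=(B[0]+B[1])/2-(B[2]+B[3])/2; print("len",np.linalg.norm(ax),np.linalg.norm(B[0]-B[1]),np.linalg.norm(B[3]-B[2]),"yaw",np.degrees(np.arctan2(ax[1],ax[0])), np.degrees(np.arctan2(*( (B[0]-B[1])*[-1,1]))))
cen=sum(B)/4; u=ax/np.linalg.norm(ax); print("cen",cen,"origin",cen+.02*u,"screw",cen+.04*u)
yaw=np.arctan2(u[1],u[0])
K=[P(a,.1415) for a in [(243,92),(297,143),(237,198),(187,142)]]
print("knob",sum(K)/4,np.linalg.norm(K[0]-K[2]),np.linalg.norm(K[1]-K[3]))
# knob orientation via mask
for i in range(4):
    d=K[(i+1)%4]-K[i]; print(np.degrees(np.arctan2(d[1],d[0])-yaw)%90,np.linalg.norm(d))
# block front face top edge z~.041
F=[P(a,.041) for a in [(135,443),(306,444)]]; o=cen+.02*u; v=np.array([-u[1],u[0]])
for f in F: print("front",f,(f-o)@u,(f-o)@v)
for n,a,z in [("vial1",(548,110),.049),("vial2",(533,262),.049)]:
    p=P(a,z); print(n,p,(p-o)@u,(p-o)@v)
for n,(a,b),z in [("plast",(431,181),.025),("tape",(309,220),.048)]:
    p=onz(c,a,b,z)[:2]; print(n,p,(p-o)@u,(p-o)@v)
E
```

```text
[ 0.64395207 -0.05195009]
[ 0.64582581 -0.17413462]
[ 0.47671104 -0.17813134]
[ 0.47366658 -0.05582502]
len 0.16974576395726734 0.12219889357213541 0.122344198815412 yaw 1.3286136529237265 0.8785833556907168
cen [ 0.56003887 -0.11501027] origin [ 0.5800335  -0.11454654] screw [ 0.60002812 -0.1140828 ]
knob [ 0.59851764 -0.11271809] 0.040820996941817504 0.04205635399251575
45.76473951712023 0.028362813109734708
41.94178659767442 0.03131010471167904
40.915803414165865 0.02864494504194606
41.266602025229 0.028908149059846473
front [ 0.48656342 -0.08071104] -0.09266041338611002 0.03599364748677834
front [ 0.48718707 -0.15042582] -0.09365338698101021 -0.03371684659532636
vial1 [ 0.62472982 -0.24766474] 0.041597751460231695 -0.13411876775937018
vial2 [ 0.56234288 -0.24153413] -0.02063027425513358 -0.12654326768591997
plast [ 0.69546272 -0.25244133] 0.1122008768636381 -0.14053413143465288
tape [0.59053962 0.05065883] 0.014333846105782637 0.16491735070873387
```

>>> play_rows([
  [0,0,-0.02,0,0,-0.0545],
  [0,0,-0.02,0,0,-0.0545],
  [0,0,-0.02,0,0,-0.0545],
  [0,0,-0.02,0,0,-0.0545],
  [0,0,-0.02,0,0,-0.0545],
], grip=-1, force=30)

```text
time_s: 0.65
ee_pos: [0.1695, 0.6531, 0.3317]
tcp_rot: [-0.01, 1.0, -0.0, -0.0]
contact_force: [0.1, 0.2, 0.5]
width: 0.14
```

```bash
cat > st.py <<'E'
import sys
from h import *
from plant import monitor
s=monitor.sense(); r=R.from_quat(s["tcp_rot"]).as_matrix(); p=s["ee_pos"]
O=np.array([.580,-.1146]);yaw=np.radians(1.1);u=np.array([np.cos(yaw),np.sin(yaw)]);v=np.array([-u[1],u[0]])
d=p[:2]-O
print("t",round(s["time_s"],2),"pos",p.round(4),"press",(d@u).round(4),(d@v).round(4),"toolx az",round(np.degrees(np.arctan2(r[1,0],r[0,0])),2),"tilt",(r[:2,2]).round(4))
print("q",s["joint_positions"].round(3),"F",s["contact_force"].round(2),"M",s["moment"].round(3),"w",round(s["width"],3),"t7",s["joint_torque"][6].round(3))
E
python3 st.py
```

```text
t 0.65 pos [0.1695 0.6531 0.3317] press -0.3957 0.7755 toolx az -178.8 tilt [-0.0001 -0.0007]
q [-1.391  0.412 -0.026  1.426  0.011  1.305  0.174] F [0.11 0.15 0.53] M [ 0.035 -0.11   0.061] w 0.14 t7 -0.69
```

>>> play_rows([
  [-0.045,0,0,0,0,0],
  [-0.045,0,0,0,0,0],
  [-0.045,0,0,0,0,0],
  [-0.045,0,0,0,0,0],
  [-0.045,0,0,0,0,0],
])

```text
time_s: 1.15
ee_pos: [0.3961, 0.6573, 0.3309]
tcp_rot: [-0.009, 1.0, -0.0, -0.0]
contact_force: [0.5, 0.2, 0.9]
width: 0.003
```

```bash
python3 st.py
```

```text
t 1.15 pos [0.3961 0.6573 0.3309] press -0.1691 0.7753 toolx az -178.92 tilt [-0.0004 -0.0005]
q [-1.131  0.585  0.039  1.159 -0.022  1.398  0.494] F [0.54 0.16 0.87] M [0.075 0.009 0.005] w 0.003 t7 -0.731
```

>>> play_rows([
  [0,-0.049,0,0,0,0],
  [0,-0.049,0,0,0,0],
  [0,-0.049,0,0,0,0],
  [0,-0.049,0,0,0,0],
  [0,-0.049,0,0,0,0],
])

```text
time_s: 1.65
ee_pos: [0.3988, 0.4104, 0.3309]
tcp_rot: [-0.009, 1.0, -0.0, -0.0]
contact_force: [0.6, -0.5, 1.0]
width: -0.003
```

>>> play_rows([
  [0,-0.049,0,0,0,0],
  [0,-0.049,0,0,0,0],
  [0,-0.049,0,0,0,0],
  [0,-0.049,0,0,0,0],
  [0,-0.049,0,0,0,0],
])

```text
time_s: 2.15
ee_pos: [0.4031, 0.1655, 0.3312]
tcp_rot: [-0.009, 1.0, 0.0, -0.0]
contact_force: [0.6, 0.1, -0.3]
width: -0.001
```

>>> play_rows([
  [0,-0.049,0,0,0,0],
  [0,-0.049,0,0,0,0],
  [0,-0.049,0,0,0,0],
  [0,-0.049,0,0,0,0],
  [0,-0.049,0,0,0,0],
])

```text
time_s: 2.65
ee_pos: [0.4075, -0.0793, 0.3314]
tcp_rot: [-0.009, 1.0, 0.0, 0.0]
contact_force: [1.5, 1.0, -0.5]
width: -0.003
```

```bash
python3 st.py
```

```text
t 2.65 pos [ 0.4075 -0.0793  0.3314] press -0.1717 0.0386 toolx az -178.92 tilt [0.0005 0.0006]
q [-0.497 -0.104  0.505  2.021  0.053  1.211  1.577] F [ 1.5   0.97 -0.5 ] M [ 0.013 -0.081  0.016] w -0.003 t7 -1.645
```

>>> play_rows([
  [-0.008,-0.0077,0.045,0,0,0],
  [-0.008,-0.0077,0.045,0,0,0],
  [-0.008,-0.0077,0.045,0,0,0],
  [-0.008,-0.0077,0.045,0,0,0],
  [-0.008,-0.0077,0.045,0,0,0],
])

```text
time_s: 3.15
ee_pos: [0.4491, -0.1153, 0.1046]
tcp_rot: [-0.01, 1.0, -0.0, 0.0]
contact_force: [0.6, 0.9, 0.1]
width: 0.002
```

```bash
python3 st.py; python3 - <<'E'
from plant import viewer
import cv2,numpy as np
for n in ["side","wrist"]:
    c=viewer.camera(n); cv2.imwrite(f"pics/{n}1.png",c["color"]);np.savez(f"{n}1.npz",**c)
E
```

```text
t 3.15 pos [ 0.4491 -0.1153  0.1046] press -0.1308 0.0018 toolx az -178.91 tilt [ 0.0006 -0.0005]
q [-0.331  0.348  0.537  2.189 -0.284  0.67   1.994] F [0.64 0.88 0.13] M [ 0.073 -0.077  0.011] w 0.002 t7 -1.3
```

View pics/wrist1.png

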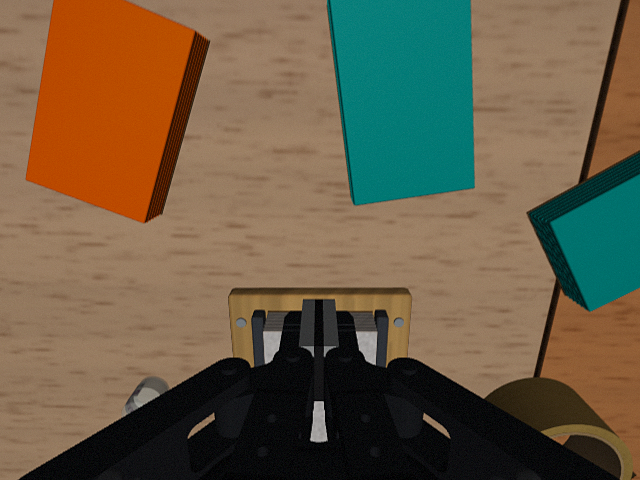

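View pics/side1.png

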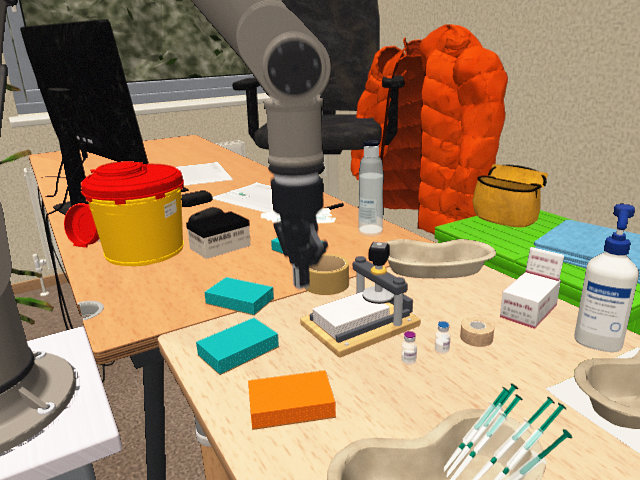

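>>> play_rows([
  [0,-0.0018,0.02,0,0,0],
  [0,0,0.02,0,0,0],
  [0,0,0.02,0,0,0],
  [0,0,0.017,0,0,0],
  [0,0,0,0,0,0],
])

```text
time_s: 3.75
ee_pos: [0.4487, -0.1162, 0.0297]
tcp_rot: [-0.009, 1.0, 0.001, -0.0]
contact_force: [0.2, 0.0, -0.2]
width: 0.001
```

>>> play_rows([
  [-0.004,0,0,0,0,0],
  [-0.004,0,0,0,0,0],
  [-0.004,0,0,0,0,0],
  [-0.004,0,0,0,0,0],
  [-0.004,0,0,0,0,0],
])

```text
time_s: 4.25
ee_pos: [0.4696, -0.1164, 0.0297]
tcp_rot: [-0.009, 1.0, 0.0, 0.0]
contact_force: [-0.5, -0.3, -0.2]
width: 0.0
```

```bash
python3 st.py
```

```text
t 4.25 pos [ 0.4696 -0.1164  0.0297] press -0.1104 0.0004 toolx az -178.92 tilt [0.0007 0.    ]
q [-0.228  0.515  0.424  2.176 -0.415  0.526  2.101] F [-0.45 -0.27 -0.25] M [-0.041  0.049  0.013] w 0.0 t7 0.022
```

>>> play_rows([
  [-0.003,0,0,0,0,0],
  [-0.003,0,0,0,0,0],
  [-0.003,0,0,0,0,0],
  [-0.003,0,0,0,0,0],
  [-0.003,0,0,0,0,0],
])

```text
time_s: 4.75
ee_pos: [0.4838, -0.1162, 0.0291]
tcp_rot: [-0.009, 1.0, 0.0, -0.0]
contact_force: [0.1, 0.6, 0.3]
width: -0.0
```

>>> play_rows([
  [-0.003,0,0,0,0,0],
  [-0.003,0,0,0,0,0],
  [-0.003,0,0,0,0,0],
  [-0.003,0,0,0,0,0],
  [-0.003,0,0,0,0,0],
])

```text
time_s: 5.25
ee_pos: [0.4992, -0.1158, 0.0293]
tcp_rot: [-0.009, 1.0, 0.0, 0.0]
contact_force: [-0.9, 0.0, -0.2]
width: 0.0
```

```bash
python3 st.py
```

```text
t 5.25 pos [ 0.4992 -0.1158  0.0293] press -0.0808 0.0003 toolx az -178.93 tilt [0. 0.]
q [-0.23   0.549  0.426  2.111 -0.416  0.562  2.086] F [-0.9   0.02 -0.16] M [ 0.013  0.11  -0.015] w 0.0 t7 0.018
```

>>> play_rows([
  [-0.002,0,0,0,0,0],
  [-0.002,0,0,0,0,0],
  [-0.002,0,0,0,0,0],
  [-0.002,0,0,0,0,0],
  [-0.002,0,0,0,0,0],
])

```text
time_s: 5.75
ee_pos: [0.5091, -0.1157, 0.0293]
tcp_rot: [-0.009, 1.0, 0.0, 0.0]
contact_force: [-1.6, 0.2, 0.5]
width: -0.002
```

>>> play_rows([
  [-0.0007,0,0,0,0,0],
  [-0.0007,0,0,0,0,0],
  [-0.0007,0,0,0,0,0],
  [-0.0007,0,0,0,0,0],
  [0,0,0,0,0,0],
])

```text
time_s: 6.25
ee_pos: [0.5119, -0.1156, 0.0293]
tcp_rot: [-0.009, 1.0, -0.0, 0.0]
contact_force: [-1.2, 0.3, -1.0]
width: 0.001
```

```bash
python3 st.py; python3 - <<'E'
from h import *
from plant import viewer
for n in ["top","side"]:
    c=viewer.camera(n);np.savez(f"{n}2.npz",**c); im=c["color"]
    im=im[190:290,330:450] if n=="top" else im[230:380,290:500]
    cv2.imwrite(f"pics/{n}2.png",cv2.resize(im,None,fx=3.8 if n=="side" else 5,fy=3.8 if n=="side" else 5,interpolation=cv2.INTER_CUBIC))
E
```

```text
t 6.25 pos [ 0.5119 -0.1156  0.0293] press -0.0681 0.0003 toolx az -178.93 tilt [ 0.0004 -0.0001]
q [-0.231  0.563  0.427  2.082 -0.417  0.577  2.08 ] F [-1.21  0.31 -0.96] M [-0.057  0.016  0.017] w 0.001 t7 -0.004
```

View pics/side2.png

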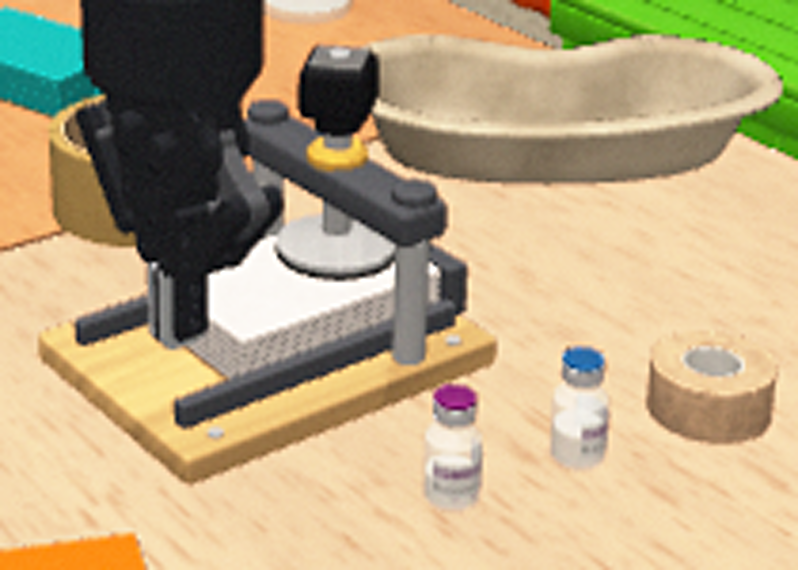

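The fingers are pushing the block along the guides and its rear is near the back stop (about (440,275)). I'll continue in fine steps until the force rises.

>>> play_rows([
  [-0.0005,0,0,0,0,0],
  [-0.0005,0,0,0,0,0],
  [-0.0005,0,0,0,0,0],
  [-0.0005,0,0,0,0,0],
  [0,0,0,0,0,0],
])

```text
time_s: 6.85
ee_pos: [0.5139, -0.1156, 0.0293]
tcp_rot: [-0.009, 1.0, -0.0, 0.0]
contact_force: [-0.2, 0.8, 0.4]
width: -0.001
```

>>> play_rows([
  [-0.0005,0,0,0,0,0],
  [-0.0005,0,0,0,0,0],
  [-0.0005,0,0,0,0,0],
  [0,0,0,0,0,0],
  [0,0,0,0,0,0],
])

```text
time_s: 7.35
ee_pos: [0.5143, -0.1156, 0.0291]
tcp_rot: [-0.009, 1.0, 0.0, -0.001]
contact_force: [-5.0, -0.4, 3.5]
width: 0.004
```

>>> play_rows([
  [-0.0005,0,0,0,0,0],
  [-0.0003,0,0,0,0,0],
  [0,0,0,0,0,0],
  [0,0,0,0,0,0],
  [0,0,0,0,0,0],
])

```text
time_s: 7.85
ee_pos: [0.5143, -0.1156, 0.029]
tcp_rot: [-0.009, 1.0, 0.0, -0.001]
contact_force: [-6.9, -0.7, 5.9]
width: -0.001
```

```bash
python3 st.py; python3 - <<'E'
from h import *
from plant import viewer
c=viewer.camera("side");np.savez("side3.npz",**c); im=c["color"][270:350,330:430]
cv2.imwrite("pics/side3.png",cv2.resize(im,None,fx=7,fy=7,interpolation=cv2.INTER_CUBIC))
E
```

```text
t 7.85 pos [ 0.5143 -0.1156  0.029 ] press -0.0657 0.0003 toolx az -178.95 tilt [-0.0029  0.0006]
q [-0.231  0.568  0.427  2.075 -0.416  0.584  2.078] F [-6.87 -0.72  5.95] M [0.017 1.469 0.021] w -0.001 t7 -0.004
```

View pics/side3.png

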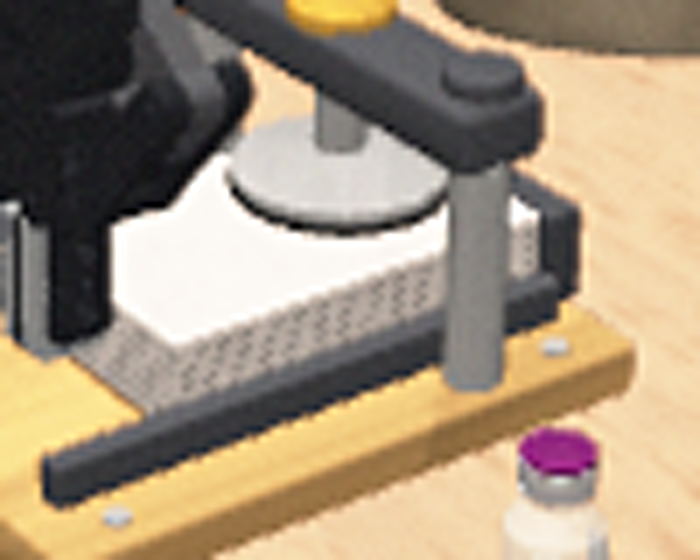

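The block's rear meets the stop (about (540,240)). The force rose to 7 N and the tool sits at the predicted home position, -0.066. Backing off, rising and opening.

>>> play_rows([
  [0.003,0,0,0,0,0],
  [0.01,0,0,0,0,0],
  [0.015,0,0,0,0,0],
  [0,0,-0.045,0,0,0],
  [0,0,-0.045,0,0,0],
])

```text
time_s: 8.4
ee_pos: [0.4866, -0.1161, 0.1195]
tcp_rot: [-0.009, 1.0, -0.0, -0.001]
contact_force: [1.1, -0.1, -0.1]
width: -0.001
```

>>> play_rows([
  [0,0,-0.045,0,0,0],
  [0,0,-0.045,0,0,0],
  [0,0,-0.02,0,0,0],
  [0,0,0,0,0,0],
  [0,0,0,0,0,0],
], grip=1)

```text
time_s: 8.9
ee_pos: [0.488, -0.1158, 0.2292]
tcp_rot: [-0.01, 1.0, 0.0, 0.001]
contact_force: [-0.2, -0.1, -0.5]
width: 0.844
```

```bash
python3 st.py; python3 - <<'E'
from h import *
from plant import viewer
for n in ["wrist","top"]:
    c=viewer.camera(n);np.savez(f"{n}4.npz",**c); im=c["color"]
    if n=="top": im=cv2.resize(im[190:290,330:450],None,fx=6,fy=6,interpolation=cv2.INTER_CUBIC)
    cv2.imwrite(f"pics/{n}4.png",im)
E
```

```text
t 8.9 pos [ 0.488  -0.1158  0.2292] press -0.092 0.0006 toolx az -178.9 tilt [0.0014 0.0007]
q [-0.433  0.212  0.631  1.998 -0.152  0.976  1.863] F [-0.15 -0.11 -0.47] M [ 0.011 -0.012 -0.055] w 0.844 t7 -0.025
```

View pics/wrist4.png

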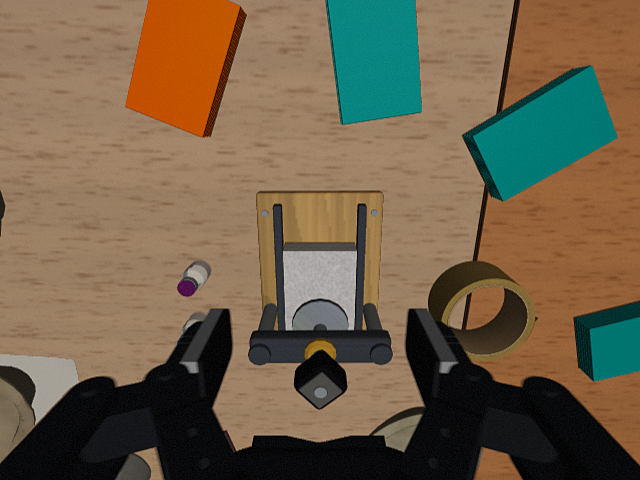

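View pics/top4.png

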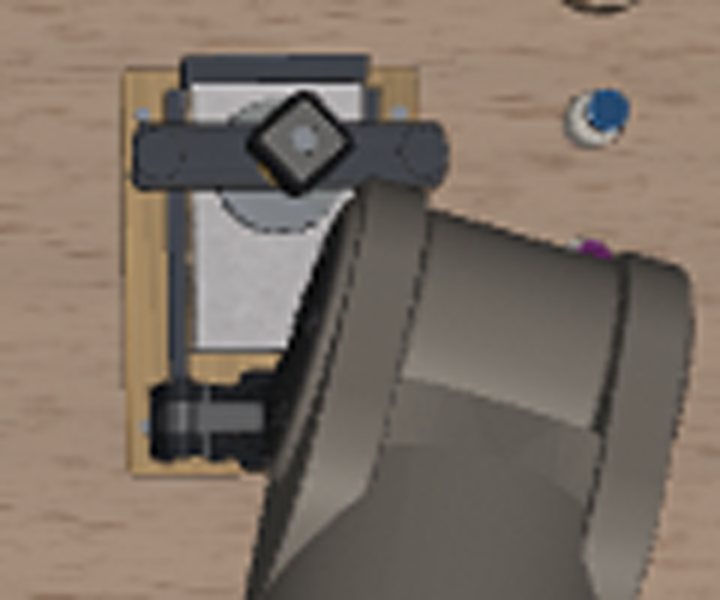

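```bash
python3 - <<'E'
from h import *
w=dict(np.load("wrist4.npz"));t=dict(np.load("top4.npz"))
for z in (.140,.1425):
    print(z,"wrist dot",onz(w,320,393,z),"top dot",onz(t,330+306.5/6-.5,190+139.5/6-.5,z))
# nut caps from wrist / bridge top centre: check calibration
print("bridge from wrist", [onz(w,a,b,.099) for a,b in [(260,354),(381,354)]])
im=cv2.resize(t["color"][190:240,360:400],None,fx=8,fy=8,interpolation=cv2.INTER_CUBIC)
g=im.max(2); m=(g>75).astype(np.uint8)
cx,cy=int((330+306/6-360)*8),int(139/6*8)
n,l,st,ce=cv2.connectedComponentsWithStats(m)
i=l[cy,cx]; print(st[i],ce[i])
cs,_=cv2.findContours((l==i).astype(np.uint8),cv2.RETR_EXTERNAL,cv2.CHAIN_APPROX_NONE)
print(cv2.minAreaRect(cs[0]))
(c,s,a)=cv2.minAreaRect(cs[0])
bx=cv2.boxPoints((c,s,a)); q=[onz(t,360+(x+.5)/8-.5,190+(y+.5)/8-.5,.141)[:2] for x,y in bx]
for k in range(4):
    d=q[(k+1)%4]-q[k]; print(np.degrees(np.arctan2(d[1],d[0]))%90,np.linalg.norm(d))
print("cen",sum(q)/4)
E
```

```text
0.14 wrist dot [ 0.60295518 -0.11259269  0.14      ] top dot [ 0.60053164 -0.11477351  0.14      ]
0.1425 wrist dot [ 0.60082986 -0.11264985  0.1425    ] top dot [ 0.60024589 -0.11451152  0.1425    ]
bridge from wrist [array([ 0.59824176, -0.16365492,  0.099     ]), array([ 0.59632067, -0.06046444,  0.099     ])]
[ 110  136  107  105 6293] [163.67646591 186.80041316]
((163.7956085205078, 186.3839874267578), (81.7623519897461, 81.98533630371094), 48.01278305053711)
42.816115592375276 0.023689010154026642
42.4053521692895 0.02343568260240432
42.75954649524954 0.023665849367805705
42.46164959938949 0.023412162687976135
cen [ 0.60015152 -0.11341704]
```

>>> play_rows([
  [-0.0374,0,0,0,0,0],
  [-0.0374,0,0,0,0,0],
  [-0.0374,0,0,0,0,0],
  [0,0,0,0,0,0],
  [0,0,0,0,0,0],
])

```text
time_s: 9.5
ee_pos: [0.5996, -0.1141, 0.2271]
tcp_rot: [-0.009, 1.0, -0.0, -0.002]
contact_force: [-0.6, 0.3, 0.1]
width: 0.998
```

>>> play_rows([
  [0,0,0,0,0,-0.1448],
  [0,0,0,0,0,-0.1448],
  [0,0,0,0,0,-0.1448],
  [0,0,0,0,0,-0.1448],
  [0,0,0,0,0,-0.1448],
])

```text
time_s: 10.0
ee_pos: [0.5984, -0.1144, 0.2286]
tcp_rot: [-0.365, 0.931, 0.0, -0.001]
contact_force: [0.1, -0.3, -0.7]
width: 0.999
```

```bash
python3 st.py
```

```text
t 10.0 pos [ 0.5984 -0.1144  0.2286] press 0.0184 -0.0002 toolx az -137.16 tilt [-0.0019  0.0003]
q [-0.243  0.393  0.435  1.744 -0.187  1.047  2.575] F [ 0.11 -0.32 -0.69] M [ 0.001 -0.035  0.029] w 0.999 t7 -1.741
```

>>> play_rows([
  [-0.0017,-0.0008,0.025,0,0,0],
  [0,0,0.025,0,0,0],
  [0,0,0.025,0,0,0],
  [0,0,0.02,0,0,0],
  [0,0,0,0,0,0],
])

```text
time_s: 10.5
ee_pos: [0.5983, -0.1133, 0.1311]
tcp_rot: [-0.363, 0.932, 0.001, -0.003]
contact_force: [-0.7, -0.1, 0.4]
width: 0.998
```

```bash
python3 st.py; python3 - <<'E'
from h import *
from plant import viewer
for n in ["wrist","side"]:
    c=viewer.camera(n);np.savez(f"{n}5.npz",**c); im=c["color"]
    if n=="side": im=cv2.resize(im[210:350,300:460],None,fx=4,fy=4,interpolation=cv2.INTER_CUBIC)
    cv2.imwrite(f"pics/{n}5.png",im)
E
```

```text
t 10.5 pos [ 0.5983 -0.1133  0.1311] press 0.0183 0.0009 toolx az -137.49 tilt [-0.007   0.0005]
q [-0.209  0.507  0.395  1.824 -0.247  0.866  2.616] F [-0.65 -0.09  0.43] M [-0.02  -0.011  0.009] w 0.998 t7 0.111
```

View pics/wrist5.png

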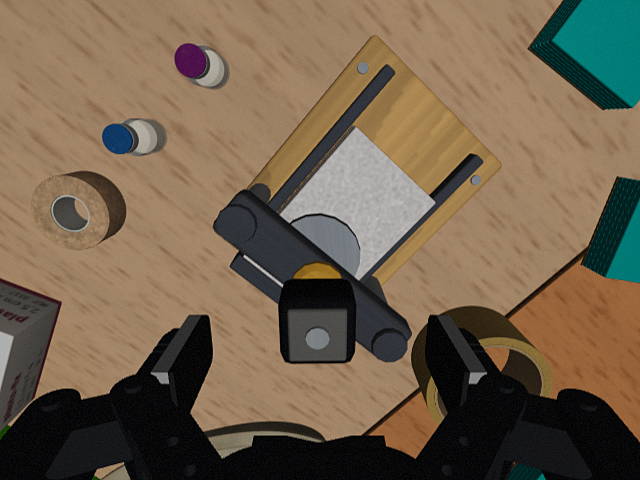

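View pics/side5.png

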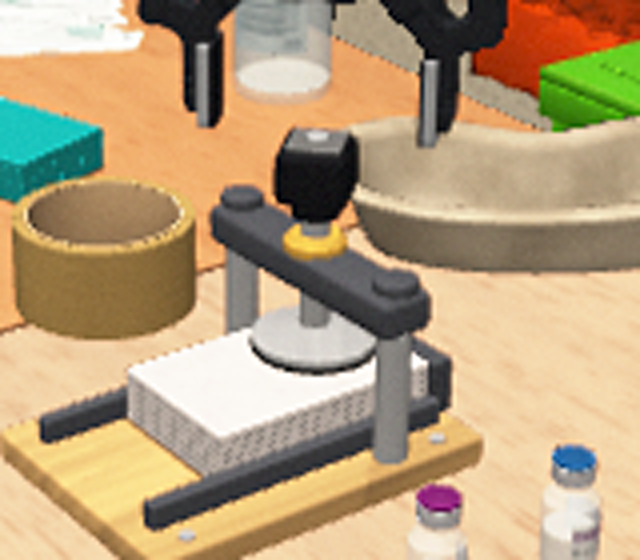

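```bash
python3 st.py; python3 - <<'E'
from h import *
w=dict(np.load("wrist5.npz"));p=onz(w,317,338,.1425);print(p)
s=dict(np.load("side5.npz"))
# triangulate dot from side: zoomed dot (318,136)/4
o1,d1=ray(w,317,338);o2,d2=ray(s,300+318.5/4-.5,210+136.5/4-.5)
A=np.c_[d1,-d2];t=np.linalg.lstsq(A,o2-o1,rcond=None)[0];print(o1+d1*t[0],o2+d2*t[1])
E
```

```text
t 10.6 pos [ 0.601  -0.1138  0.1343] press 0.021 0.0004 toolx az -137.49 tilt [-0.0012 -0.0001]
q [-0.21   0.504  0.396  1.82  -0.247  0.868  2.616] F [ 0.57 -0.64  0.28] M [ 0.042 -0.059 -0.023] w 0.997 t7 0.013
[ 0.60044732 -0.1122935   0.1425    ]
[ 0.6006556  -0.1121014   0.14205449] [ 0.60050601 -0.11200123  0.14202776]
```

>>> play_rows([
  [0,0.0008,0.008,0,0,0],
  [0,0,0.008,0,0,0],
  [0,0,0.0083,0,0,0],
  [0,0,0,0,0,0],
  [0,0,0,0,0,0],
])

```text
time_s: 11.1
ee_pos: [0.6013, -0.1129, 0.1098]
tcp_rot: [-0.363, 0.932, 0.0, -0.0]
contact_force: [0.0, -0.3, -0.0]
width: 1.0
```

>>> play_rows([
  [0,0,0,0,0,0],
  [0,0,0,0,0,0],
  [0,0,0,0,0,0],
  [0,0,0,0,0,0],
  [0,0,0,0,0,0],
], grip=-1, force=40)

```text
time_s: 11.6
ee_pos: [0.6008, -0.1118, 0.1104]
tcp_rot: [-0.363, 0.932, 0.001, -0.0]
contact_force: [-3.9, 3.3, 6.7]
width: 0.369
```

>>> play_rows([
  [0,0,0,0,0,0],
  [0,0,0,0,0,0],
  [0,0,0,0,0,0],
  [0,0,0,0,0,0],
  [0,0,0,0,0,0],
])

```text
time_s: 12.1
ee_pos: [0.6007, -0.1118, 0.1104]
tcp_rot: [-0.363, 0.932, 0.001, -0.0]
contact_force: [-4.8, 2.7, 6.1]
width: 0.372
```

```bash
python3 st.py; for i in 1 2 3; do python3 -c "
from plant import monitor,viewer
viewer.camera('top');s=monitor.sense();print(s['moment'].round(3),s['contact_force'].round(2),s['joint_torque'][6].round(3))"; done
```

```text
t 12.1 pos [ 0.6007 -0.1118  0.1104] press 0.0208 0.0024 toolx az -137.43 tilt [-0.0016  0.0017]
q [-0.201  0.534  0.382  1.836 -0.264  0.823  2.628] F [-4.77  2.7   6.07] M [ 0.587  0.845 -0.042] w 0.372 t7 0.06
[ 0.56   0.832 -0.097] [-4.29  2.5   6.38] 0.06
[ 0.629  0.825 -0.097] [-4.25  1.76  6.35] 0.06
[ 0.601  0.802 -0.058] [-3.64  2.8   5.86] 0.06
```

>>> play_rows([
  [0,0.0012,-0.0006,0,0,0.08],
  [0,0,0.0002,0,0,0.1],
  [0,0,0.0002,0,0,0.1],
  [0,0,0.0002,0,0,0.1],
  [0,0,0.0002,0,0,0.1],
])

```text
time_s: 12.75
ee_pos: [0.6009, -0.1121, 0.1096]
tcp_rot: [-0.129, 0.992, -0.0, 0.0]
contact_force: [2.6, -1.4, -3.5]
width: 0.371
```

```bash
python3 st.py
```

```text
t 12.75 pos [ 0.6009 -0.1121  0.1096] press 0.0209 0.0021 toolx az -165.18 tilt [ 0.0005 -0.0004]
q [-0.291  0.557  0.508  1.844 -0.355  0.831  2.225] F [ 2.64 -1.4  -3.49] M [-0.136 -0.359  0.12 ] w 0.371 t7 1.031
```

```bash
cat > av.py <<'E'
from plant import monitor,viewer
import numpy as np
M=[];F=[];T=[]
for i in range(6):
    viewer.camera('top');s=monitor.sense();M.append(s['moment']);F.append(s['contact_force']);T.append(s['joint_torque'][6])
print("M",np.mean(M,0).round(3),"F",np.mean(F,0).round(2),"t7",np.round(T,3))
E
python3 av.py; python3 st.py
```

```text
M [-0.118 -0.476 -0.026] F [ 2.74 -0.82 -4.36] t7 [ 0.37  -0.8   -0.302 -0.056  0.002 -0.02 ]
t 13.05 pos [ 0.6008 -0.112   0.1096] press 0.0209 0.0022 toolx az -164.84 tilt [ 0.0005 -0.0003]
q [-0.289  0.557  0.506  1.844 -0.354  0.831  2.23 ] F [ 3.23 -1.34 -6.12] M [-0.252 -0.664  0.036] w 0.364 t7 -0.02
```

>>> play_rows([
  [0,0,0.0008,0,0,0.1],
  [0,0,0.0002,0,0,0.12],
  [0,0,0.0002,0,0,0.12],
  [0,0,0.0003,0,0,0.12],
  [0,0,0.0001,0,0,0.04],
])

```text
time_s: 13.55
ee_pos: [0.6009, -0.1124, 0.1086]
tcp_rot: [0.12, 0.993, -0.0, 0.0]
contact_force: [1.9, -1.9, -1.0]
width: 0.367
```

```bash
python3 av.py; python3 st.py
```

```text
M [-0.328 -0.292 -0.02 ] F [ 1.17 -2.01 -0.25] t7 [-0.025 -0.329 -0.089  0.014  0.004 -0.023]
t 13.85 pos [ 0.6009 -0.1124  0.1086] press 0.021 0.0018 toolx az 166.46 tilt [ 0.0009 -0.0002]
q [-0.377  0.591  0.635  1.85  -0.456  0.849  1.82 ] F [ 1.69 -2.54 -0.27] M [-0.351 -0.34   0.065] w 0.371 t7 -0.023
```

>>> play_rows([
  [0,0,0.0001,0,0,0.05],
  [0,0,0.0001,0,0,0.05],
  [0,0,0.0001,0,0,0.05],
  [0,0,0.0001,0,0,0.05],
  [0,0,0,0,0,0],
])

```text
time_s: 14.35
ee_pos: [0.6009, -0.1125, 0.1081]
tcp_rot: [0.217, 0.976, -0.0, 0.0]
contact_force: [1.2, -3.4, 2.4]
width: 0.37
```

```bash
python3 av.py; python3 st.py
```

```text
M [-0.666 -0.296 -0.033] F [ 0.96 -3.76  2.27] t7 [-0.105  0.014  0.023 -0.005 -0.025 -0.036]
t 14.65 pos [ 0.6009 -0.1125  0.1081] press 0.0209 0.0017 toolx az 154.97 tilt [ 0.0007 -0.0004]
q [-0.411  0.608  0.688  1.853 -0.498  0.86   1.657] F [ 1.67 -5.1   2.93] M [-0.779 -0.261 -0.044] w 0.368 t7 -0.036
```

>>> play_rows([
  [0,0,0.0001,0,0,0.05],
  [0,0,0.0001,0,0,0.05],
  [0,0,0.0001,0,0,0.05],
  [0,0,0.0001,0,0,0.05],
  [0,0,0,0,0,0],
])

```text
time_s: 15.15
ee_pos: [0.6008, -0.1126, 0.1077]
tcp_rot: [0.314, 0.95, -0.0, 0.0]
contact_force: [1.3, -5.1, 4.0]
width: 0.37
```

```bash
python3 av.py; python3 st.py
```

```text
M [-0.977 -0.29  -0.061] F [ 0.78 -5.17  3.66] t7 [-0.091  0.034  0.058  0.059  0.058  0.057]
t 15.45 pos [ 0.6008 -0.1126  0.1077] press 0.0209 0.0016 toolx az 143.52 tilt [ 0.0007 -0.0006]
q [-0.444  0.626  0.739  1.855 -0.541  0.872  1.495] F [ 0.8  -5.06  3.68] M [-0.986 -0.278 -0.036] w 0.371 t7 0.057
```

>>> play_rows([
  [-0.0007,-0.001,-0.0006,0,0,0.03],
  [0,0,6e-05,0,0,0.03],
  [0,0,6e-05,0,0,0.03],
  [0,0,6e-05,0,0,0.03],
  [0,0,6e-05,0,0,0.03],
])

```text
time_s: 15.95
ee_pos: [0.6007, -0.1127, 0.1075]
tcp_rot: [0.384, 0.923, 0.0, -0.0]
contact_force: [3.6, -2.8, -2.6]
width: 0.363
```

```bash
python3 st.py;python3 av.py; python3 st.py
```

```text
t 15.95 pos [ 0.6007 -0.1127  0.1075] press 0.0207 0.0015 toolx az 134.78 tilt [-0.0001  0.0003]
q [-0.467  0.642  0.778  1.856 -0.575  0.884  1.372] F [ 3.6  -2.84 -2.65] M [-0.397 -0.836 -0.008] w 0.363 t7 0.27
M [-0.284 -0.951 -0.048] F [ 4.02 -2.18 -3.65] t7 [ 0.136 -0.19  -0.056  0.012  0.037  0.044]
t 16.25 pos [ 0.6007 -0.1128  0.1075] press 0.0207 0.0014 toolx az 134.92 tilt [-0.      0.0004]
q [-0.467  0.641  0.777  1.856 -0.574  0.884  1.374] F [ 3.75 -1.29 -3.74] M [-0.181 -1.01  -0.046] w 0.364 t7 0.044
```

>>> play_rows([
  [-0.0006,0.0006,0.0006,0,0,0.03],
  [0,0,6e-05,0,0,0.03],
  [0,0,6e-05,0,0,0.03],
  [0,0,6e-05,0,0,0.03],
  [0,0,6e-05,0,0,0.03],
])

```text
time_s: 16.75
ee_pos: [0.6007, -0.1128, 0.1071]
tcp_rot: [0.453, 0.892, 0.0, -0.001]
contact_force: [-2.3, 1.3, 5.8]
width: 0.365
```

```bash
python3 st.py;python3 av.py; python3 st.py
```

```text
t 16.75 pos [ 0.6007 -0.1128  0.1071] press 0.0207 0.0014 toolx az 126.15 tilt [-0.0015  0.0012]
q [-0.489  0.659  0.816  1.856 -0.608  0.897  1.251] F [-2.29  1.29  5.79] M [0.216 0.442 0.051] w 0.365 t7 0.283
M [ 0.287  0.414 -0.058] F [-2.9   0.88  5.95] t7 [ 0.085 -0.139  0.003  0.052  0.063  0.066]
t 17.05 pos [ 0.6006 -0.1129  0.1071] press 0.0207 0.0013 toolx az 126.2 tilt [-0.0015  0.0012]
q [-0.489  0.659  0.816  1.856 -0.608  0.897  1.252] F [-3.01  1.15  6.06] M [ 0.245  0.385 -0.077] w 0.372 t7 0.066
```

>>> play_rows([
  [0,0,6e-05,0,0,0.03],
  [0,0,6e-05,0,0,0.03],
  [0,0,6e-05,0,0,0.03],
  [0,0,6e-05,0,0,0.03],
  [0,0,6e-05,0,0,0.03],
])

```text
time_s: 17.55
ee_pos: [0.6006, -0.1129, 0.1068]
tcp_rot: [0.518, 0.855, 0.0, -0.001]
contact_force: [-3.4, 1.5, 6.6]
width: 0.371
```

```bash
python3 st.py;python3 av.py; python3 st.py
```

```text
t 17.55 pos [ 0.6006 -0.1129  0.1068] press 0.0206 0.0013 toolx az 117.55 tilt [-0.0016  0.0012]
q [-0.511  0.676  0.853  1.858 -0.641  0.91   1.13 ] F [-3.38  1.53  6.64] M [0.27  0.456 0.085] w 0.371 t7 0.232
M [ 0.299  0.454 -0.048] F [-3.44  1.35  6.22] t7 [ 0.058 -0.136  0.007  0.055  0.066  0.068]
t 17.85 pos [ 0.6006 -0.1128  0.1068] press 0.0206 0.0014 toolx az 117.6 tilt [-0.0016  0.0013]
q [-0.511  0.676  0.853  1.858 -0.641  0.91   1.131] F [-2.86  1.51  5.6 ] M [ 0.298  0.459 -0.082] w 0.369 t7 0.068
```

>>> play_rows([
  [0,0,-0.0008,0,0,0.03],
  [0,0,6e-05,0,0,0.03],
  [0,0,6e-05,0,0,0.03],
  [0,0,6e-05,0,0,0.03],
  [0,0,6e-05,0,0,0.03],
])

```text
time_s: 18.35
ee_pos: [0.6005, -0.1129, 0.1067]
tcp_rot: [0.581, 0.814, -0.0, -0.001]
contact_force: [-3.6, 0.4, -1.4]
width: 0.371
```

```bash
python3 st.py
```

```text
t 18.35 pos [ 0.6005 -0.1129  0.1067] press 0.0205 0.0013 toolx az 108.96 tilt [-0.002   0.0006]
q [-0.533  0.694  0.891  1.859 -0.673  0.924  1.008] F [-3.6   0.36 -1.36] M [0.26  0.584 0.131] w 0.371 t7 0.172
```

>>> play_rows([
  [0,0,6e-05,0,0,0.03],
  [0,0,6e-05,0,0,0.03],
  [0,0,6e-05,0,0,0.03],
  [0,0,6e-05,0,0,0.03],
  [0,0,6e-05,0,0,0.03],
])

```text
time_s: 18.85
ee_pos: [0.6004, -0.1129, 0.1064]
tcp_rot: [0.64, 0.768, -0.0, -0.001]
contact_force: [-6.1, 0.9, -1.9]
width: 0.368
```

```bash
python3 st.py
```

```text
t 18.85 pos [ 0.6004 -0.1129  0.1064] press 0.0205 0.0013 toolx az 100.38 tilt [-0.002   0.0006]
q [-0.552  0.713  0.927  1.86  -0.706  0.939  0.886] F [-6.1   0.89 -1.87] M [0.25  0.851 0.218] w 0.368 t7 0.105
```

>>> play_rows([
  [0.0002,-0.0008,6e-05,0,0,0.03],
  [0,0,6e-05,0,0,0.03],
  [0,0,6e-05,0,0,0.03],
  [0,0,6e-05,0,0,0.03],
  [0,0,6e-05,0,0,0.03],
])

```text
time_s: 19.35
ee_pos: [0.6003, -0.113, 0.1062]
tcp_rot: [0.696, 0.718, -0.0, -0.0]
contact_force: [-2.7, -0.3, -8.3]
width: 0.37
```

```bash
python3 st.py; python3 av.py; python3 st.py
```

```text
t 19.35 pos [ 0.6003 -0.113   0.1062] press 0.0204 0.0012 toolx az 91.78 tilt [-0.0008  0.0001]
q [-0.572  0.733  0.963  1.863 -0.739  0.953  0.764] F [-2.74 -0.34 -8.26] M [0.093 0.419 0.274] w 0.37 t7 0.043
M [ 0.142  0.42  -0.039] F [-3.11  0.3  -8.47] t7 [ 0.06  -0.162 -0.028  0.034  0.056  0.064]
t 19.65 pos [ 0.6003 -0.113   0.1063] press 0.0204 0.0012 toolx az 91.91 tilt [-0.0005  0.0003]
q [-0.571  0.732  0.963  1.863 -0.739  0.953  0.766] F [-3.24  0.67 -9.98] M [ 0.116  0.413 -0.052] w 0.374 t7 0.064
```

>>> play_rows([
  [0,-0.0004,0.0012,0,0,0.048],
  [0,0,0.0001,0,0,0.048],
  [0,0,0.0001,0,0,0.048],
  [0,0,0.0001,0,0,0.048],
  [0,0,0.0001,0,0,0.048],
])

```text
time_s: 20.15
ee_pos: [0.6002, -0.113, 0.1057]
tcp_rot: [0.776, 0.63, 0.0, -0.0]
contact_force: [-5.9, 2.1, -0.8]
width: 0.37
```

```bash
python3 st.py; python3 av.py; python3 st.py
```

```text
t 20.15 pos [ 0.6002 -0.113   0.1057] press 0.0203 0.0012 toolx az 78.13 tilt [-0.      0.0008]
q [-0.599  0.766  1.018  1.865 -0.791  0.98   0.57 ] F [-5.86  2.06 -0.81] M [0.3   0.936 0.416] w 0.37 t7 0.1
M [ 0.463  0.957 -0.201] F [-5.69  2.29 -0.5 ] t7 [ 0.156 -0.063  0.137  0.199  0.213  0.216]
t 20.45 pos [ 0.6002 -0.113   0.1057] press 0.0203 0.0012 toolx az 78.15 tilt [0.0002 0.0011]
q [-0.599  0.766  1.018  1.865 -0.791  0.98   0.571] F [-5.78  2.02 -1.41] M [ 0.435  0.901 -0.216] w 0.368 t7 0.216
```

>>> play_rows([
  [0,0,0,0,0,0],
  [0,0,0,0,0,0],
  [0,0,0,0,0,0],
  [0,0,0,0,0,0],
  [0,0,0,0,0,0],
], grip=1)

```text
time_s: 20.95
ee_pos: [0.6006, -0.1132, 0.1052]
tcp_rot: [0.776, 0.63, 0.0, 0.0]
contact_force: [0.7, -0.2, -0.1]
width: 1.002
```

>>> play_rows([
  [0,0,-0.01,0,0,0],
  [0,0,-0.03,0,0,0],
  [0,0,-0.04,0,0,0],
  [0,0,-0.04,0,0,0],
  [0,0,0,0,0,0],
])

```text
time_s: 21.45
ee_pos: [0.6028, -0.1151, 0.231]
tcp_rot: [0.776, 0.63, 0.003, 0.003]
contact_force: [0.8, -0.3, -0.1]
width: 1.005
```

```bash
python3 st.py; python3 - <<'E'
from h import *
from plant import viewer
for n in ["wrist","side"]:
    c=viewer.camera(n);np.savez(f"{n}6.npz",**c); im=c["color"]
    if n=="side": im=cv2.resize(im[230:380,290:500],None,fx=3.8,fy=3.8,interpolation=cv2.INTER_CUBIC)
    cv2.imwrite(f"pics/{n}6.png",im)
E
```

```text
t 21.45 pos [ 0.6028 -0.1151  0.231 ] press 0.0228 -0.001 toolx az 78.12 tilt [ 0.0088 -0.0019]
q [-0.69   0.641  1.173  1.765 -0.644  1.171  0.469] F [ 0.8  -0.29 -0.12] M [-0.032 -0.02   0.027] w 1.005 t7 -0.267
```

View pics/wrist6.png

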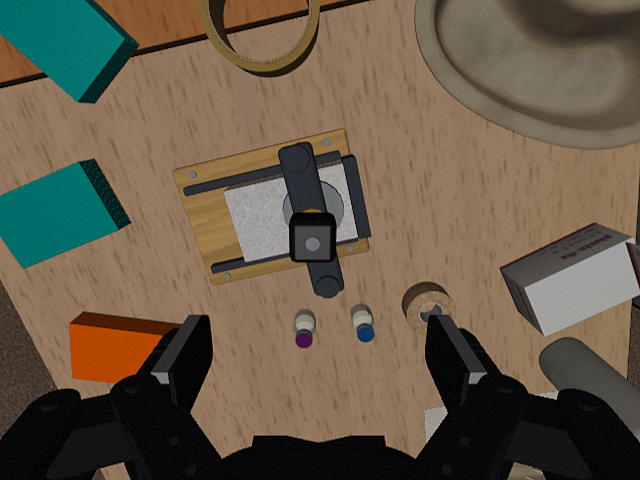

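View pics/side6.png

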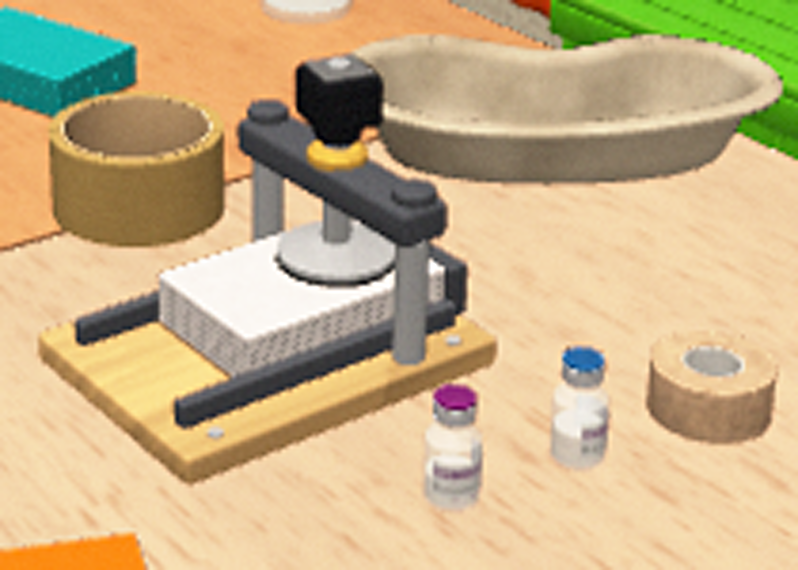

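The wrist view shows the knob (313,240) still square to the tool, so it did not spring back. The block (225–357) is against the stop and the bystanders are unmoved. One quick check of the block's front edge, then I'll hand in.

```bash
python3 - <<'E'
from h import *
w=dict(np.load("wrist6.npz"))
O=np.array([.580,-.1146]);yaw=np.radians(1.1);u=np.array([np.cos(yaw),np.sin(yaw)]);v=np.array([-u[1],u[0]])
for n,p,z in [("front",(225,191),.041),("front",(244,262),.041),("base",(173,170),.015),("base",(212,284),.015)]:
    q=onz(w,*p,z)[:2]-O; print(n,(q@u).round(4),(q@v).round(4))
s=w["color"]; a=np.load("side0.npz")["color"].astype(int);b=np.load("side6.npz")["color"].astype(int)
d=np.abs(a-b).max(2)>60
for n,(x0,y0,x1,y1) in dict(vials=(398,318,455,366),plaster=(458,316,498,348),tape=(300,252,345,296)).items(): print(n,d[y0:y1,x0:x1].mean().round(3))
from plant import order
print(order.sign_off())
E
python3 st.py
```

```text
front -0.053 0.036
front -0.0559 -0.0332
base -0.102 0.0629
base -0.103 -0.058
vials 0.0
plaster 0.0
tape 0.0
the job is handed in; nothing more can be done
None
the job is handed in; nothing more can be done
```

The block is home against the back stop and clamped. The knob is released, and I handed the job in at about 21.5 s of the 72 s.

- **Push:** I pushed the block with the shut fingers until the force along the guides rose to about 7 N. The tool was then at press x -66 mm, where the block's home position predicts. A last camera check put the block's front edge at -53 and -56 mm, against -55 expected, within the calibration error.
- **Clamping:** I turned the knob clockwise about 2.52 rad (144°) in one grip. The torque began to climb at about 1.7 rad, at roughly 0.4 N m per rad. That leaves about 0.75 to 0.85 rad (43 to 49°) after the bite. From the given 21 N per rad, the clamp force should be about 17 N; I could not measure it directly.
- **Disagreement:** the joint torque and the wrist moment put the bite at slightly different angles, from 1.67 to 1.76 rad. Any value in that range leaves the clamp force inside the allowed 8 to 27 N.
- **After letting go:** the knob did not spring back, and the gripper was open and clear of the press. The vials, plaster roll and tape showed no change in the side picture.

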